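# Shut the open lids of the toppings rail

## Task

Two of the three lids on the toppings rail have been left open. Push both down with your fingertips until they lie fully shut, easing them down so that they do not slam and without pinching or forcing them; leave the third lid shut. Nothing is to be picked up: the bottle, cups and spoon crock around the rail stay standing where they are.

Things in the scene. Friction and masses are not known exactly. Their poses are not given: they have to be found in the camera images.
- rail: the toppings rail: a brushed-steel box, 240 mm front to back, 390 mm wide and 105 mm high, fixed to the counter, on four short feet. Three pans hang in it side by side, 112 mm apart. Origin: centre of its underside, on the counter; its x axis points from its front (robot side) to its back (where the lids are hinged), y along the row of pans, z up.
- pan_nuts: the steel pan (176 mm front to back, 108 mm wide) filled with round brown nuts, fixed in one of the rail's three places (which one varies). Origin: centre of the pan's mouth, level with the rail's top, 105 mm above the counter; axes as the rail's. It carries its own hinged lid.
- lid_nuts (a joint): angle of the lid of the pan with round brown nuts, in rad: 0 is fully shut (lid lying level on the pan), about 1.57 stands straight up, 1.85 is its stop leaning back. Starts wide open, 1.3 to 1.75. The stiff friction hinge keeps the lid at any angle; it does not fall by itself. A push of about 1 to 4 N on the lid's outer face, 100 mm or more from the hinge, moves it.
- lid_nuts_hinge (a point): middle of this lid's hinge line, at the back of its pan: 86 mm behind the pan's origin and 6 mm above it (111 mm above the counter). The hinge line runs along the rail's y. The lid is a steel plate, 4 mm thick (its outer face, which is the top when shut, is 2 mm off the hinge line), 104 mm wide, reaching 172 mm from the hinge line to its front. Its sides are clear of the next lid by 8 mm.
- lid_nuts_edge (a point): middle of this lid's front end, on the outer face, 172 mm from the hinge line; there a black grip lip, 8 mm thick and 82 mm long (centred 11 mm towards the rail's +y), stands up 10 mm above the outer face. The other front corner has a 22 mm square spoon notch. The thin plate and its silicone seal give about 3 mm under a 10 N press and spring back.
- pan_candy: the steel pan (176 mm front to back, 108 mm wide) filled with red, yellow, green and orange candy balls, fixed in one of the rail's three places (which one varies). Origin: centre of the pan's mouth, level with the rail's top, 105 mm above the counter; axes as the rail's. It carries its own hinged lid.
- lid_candy (a joint): angle of the lid of the pan with red, yellow, green and orange candy balls, in rad: 0 is fully shut (lid lying level on the pan), about 1.57 stands straight up, 1.85 is its stop leaning back. Starts half open, 0.6 to 1.1. The stiff friction hinge keeps the lid at any angle; it does not fall by itself. A push of about 1 to 4 N on the lid's outer face, 100 mm or more from the hinge, moves it.
- lid_candy_hinge (a point): middle of this lid's hinge line, at the back of its pan: 86 mm behind the pan's origin and 6 mm above it (111 mm above the counter). The hinge line runs along the rail's y. The lid is a steel plate, 4 mm thick (its outer face, which is the top when shut, is 2 mm off the hinge line), 104 mm wide, reaching 172 mm from the hinge line to its front. Its sides are clear of the next lid by 8 mm.
- lid_candy_edge (a point): middle of this lid's front end, on the outer face, 172 mm from the hinge line; there a black grip lip, 8 mm thick and 82 mm long (centred 11 mm towards the rail's +y), stands up 10 mm above the outer face. The other front corner has a 22 mm square spoon notch. The thin plate and its silicone seal give about 3 mm under a 10 N press and spring back.
- pan_wafer: the steel pan (176 mm front to back, 108 mm wide) filled with pale wafer pieces, fixed in one of the rail's three places (which one varies). Origin: centre of the pan's mouth, level with the rail's top, 105 mm above the counter; axes as the rail's. It carries its own hinged lid.
- lid_wafer (a joint): angle of the lid of the pan with pale wafer pieces, in rad: 0 is fully shut (lid lying level on the pan), about 1.57 stands straight up, 1.85 is its stop leaning back. Starts shut (0). The stiff friction hinge keeps the lid at any angle; it does not fall by itself. A push of about 1 to 4 N on the lid's outer face, 100 mm or more from the hinge, moves it.
- lid_wafer_hinge (a point): middle of this lid's hinge line, at the back of its pan: 86 mm behind the pan's origin and 6 mm above it (111 mm above the counter). The hinge line runs along the rail's y. The lid is a steel plate, 4 mm thick (its outer face, which is the top when shut, is 2 mm off the hinge line), 104 mm wide, reaching 172 mm from the hinge line to its front. Its sides are clear of the next lid by 8 mm.
- lid_wafer_edge (a point): middle of this lid's front end, on the outer face, 172 mm from the hinge line; there a black grip lip, 8 mm thick and 82 mm long (centred 11 mm towards the rail's +y), stands up 10 mm above the outer face. The other front corner has a 22 mm square spoon notch. The thin plate and its silicone seal give about 3 mm under a 10 N press and spring back.
- sauce_bottle: red bottle with white cap, 60 mm across, 185 mm high, loose, standing beside the rail. Origin: centre of its foot.
- cup_stack: stack of white paper cups, 75 mm across, 114 mm high, loose, standing beside the other end of the rail. Origin: centre of its foot.
- cup: single white paper cup, 72 mm across, 78 mm high, light and loose, standing behind the rail. Origin: centre of its foot.
- spoon_crock: blue crock with tasting spoons, 88 mm across, 165 mm high with the spoons, loose, standing near the cup stack. Origin: centre of its foot.
Things that resemble listed ones, but are neither listed nor needed, are in the scene too. Several things have the shape of the sauce_bottle; the one meant has the colours described above.

How it is judged (in metres and radians):
At the end, for the whole second after the job is handed in: All three lids are within 0.04 rad of fully shut (front end within about 7 mm of its seat), and bottle, cup stack, cup and spoon crock stand upright within 30 mm of where they began (value of joint each of lid_nuts, lid_candy, lid_wafer below 0.04 rad and distance of each of sauce_bottle, cup_stack, cup, spoon_crock from where it was at the start of the episode below 0.03 m and angle between each of sauce_bottle, cup_stack, cup, spoon_crock's own z axis and vertical below 0.2 rad); the robot touches nothing.
It fails at once if an open lid is slammed: it moves shut faster than 2 rad/s (0.35 m/s at its front end) in the last 0.2 rad ((value of joint lid_nuts below 0.2 rad and velocity of joint lid_nuts below -2 rad/s) or (value of joint lid_candy below 0.2 rad and velocity of joint lid_candy below -2 rad/s)).
It fails at once if the wafer lid, which was shut, is opened by more than 0.1 rad (value of joint lid_wafer above 0.1 rad).
It fails at once if the fingers press or squeeze a lid or its pan with more than 30 N (contact force between the fingers and pan_nuts above 30 N or contact force between the fingers and pan_candy above 30 N or contact force between the fingers and pan_wafer above 30 N).
It fails at once if the bottle, cup stack, cup or spoon crock is moved more than 30 mm, lifted or knocked over (distance of any of sauce_bottle, cup_stack, cup, spoon_crock from where it was at the start of the episode above 0.03 m or angle between any of sauce_bottle, cup_stack, cup, spoon_crock's own z axis and vertical above 0.4 rad).
It also fails if it takes over 48 s, if anything falls off the work surface, if the arm or the gripper's body presses on something with over 40 N, if the wrist force passes 120 N, or if a joint passes its speed limit or range.

## Robot

A 6-joint arm with a two-finger parallel gripper is mounted at the origin on the work surface. World frame = base frame: x ahead of the robot, y to its left, z up, the work surface at z = 0. Lengths are in mm, angles in rad, forces in N, time in s.
With the tool pointing down it reaches from about 400 to 925 mm from the base axis. Payload 12.5 kg.
Tool frame: the origin (TCP) lies where the fingers leave the gripper's body, on its centre line; the fingertips stand 78 mm ahead of it and the grasp point (between the pads) lies 59 mm ahead of it; z points along the fingers, y is the direction in which the jaws open and shut (so a half turn about z gives the same grasp; the last joint's range is limited). The gripper opens to 95 mm and grips with 3 to 60 N. Pads are 20 mm wide; open, the fingers measure 119 mm over their backs; the gripper's body (75 mm by 180 mm) begins 59 mm behind the grasp point.
Start: joints at [-1.446, 0.491, 1.559, -0, 1.092, -0.106], TCP at [142.994, -608.433, 292.261] pointing down, gripper open.
Joint ranges: [-3.1, 3.1], [-0.84, 2.19], [0.05, 2.79], [-1.13, 4.28], [0.06, 2.93], [-2.69, 2.69]. Speed limits (rad/s): [2.22, 2.22, 2.79, 3.14, 3.14, 3.14].

## Interface

Orientations are given as [roll, pitch, yaw] about the fixed x, y, z axes, in that order (R = Rz(yaw) Ry(pitch) Rx(roll)).
In Python, from cell import env, viewer, ticket, search_frame gives the robot as it stands.
- The arm moves only by the shell command python3 -m inch 'ROWS'. ROWS is a JSON object of lists of equal length, an entry for each row: "hand": the opening, from 0 (shut) to 1 (fully open); "delta_pos": the shift along the tool's x, y, z in cm, a list of three; "turn": the turn about the tool's z in rad. A call has 1 to 20 rows; each row shifts and turns the commanded pose from where the row before left it, along the tool's axes as they then stand; what a row does not reach is not made up. A row lasts 1/10 s, in which the tool goes at most 50 mm and 8.59 degrees, less where a joint would pass 70% of its speed; a pose out of reach is approached as far as the arm can. A call is refused whole if a number of a shift passes 5 or a number of a turn 0.15, either way. A call with a gripper value outside its range is refused whole. The fingers move at their own pace and stop on an object; the grip force is fixed at half the most. Time passes only in rows, so rows that do not move let the fingers close. It gives the time, the measured TCP pose, the force and the opening at its end, in the units of the state.
- env.state(): the state, without advancing time (a new reading comes with each control period).
- viewer.read_camera(name): name is "scene" or "top" or "wrist"; returns (picture, depth): 400x640x3 uint8, blue, green, red; 400x640 float32, mm along the optical axis (not along the pixel's ray), 0 where there is no reading.
- viewer.get_calibration(name): a dict with "fx", "fy", "cx", "cy" (pixels), "T" (4x4, takes a point from camera to world coordinates). Camera axes: x right, y down, z forward; pixel columns grow to the right and rows downward; lengths in mm; the calibration is good to about 2 mm. The wrist camera is an equidistant fisheye: a pixel r from the principal point sees the ray r / f radians off the axis. A picture is of the moment at which its call begins: read the wrist's pose just before it. get_calibration takes no time and is no camera call; for the wrist camera it gives the pose at the moment of the call.
- ticket.job_done(): hands the job in, once; it reports no verdict.
Trained networks look in the newest picture that a camera, given by its name, has taken for a name from the list of things; names that differ only in an ending like _2 or _b are one class to them, and where a whole thing is asked for, a point or a joint stands for the part that bears it (a point fixed in the world has none). Each returns a list of dicts, best first, with "p" (0 to 1); they miss things now and then, are a little off and sometimes report something else, mostly with a low value. They report only what shows in the picture. A call takes as long as a camera call. They do not tell look-alikes from the thing itself.
- search_frame(camera, label): "centre" ([column, row] in pixels, amid what is visible of it).
The state is a dict: "t": time; "joints": joint angles; "qvel": joint speeds; "tau": joint torques, N m; "eef_pos": TCP position; "tcp_rot": TCP orientation; "ft_force": force on the tool from outside, world axes, zero at the start; "moment": the same for the moment, N m; "opening": opening from 0.0 (shut) to 1.0 (fully open).
Only numpy, scipy, OpenCV 4.12 (cv2) and the standard library are available. Lean on these libraries where they do the work, as an engineer would, in place of code of your own. Each camera call takes 0.05 s, during which the arm holds its last target.

## Working session

There is one attempt and no reset: what is moved stays moved. The work goes in short steps, Python scripts to look and compute and a shell command to move; the robot and the scene stay as the last step left them, time stands still between calls to the robot, and variables do not carry over. Pictures are saved under pics/ and viewed, and the job is handed in when it is done.

```bash
ls; mkdir -p pics; python3 - <<'E'
from cell import env, viewer
import cv2,numpy as np
print(env.state())
for n in("scene","top"):
    p,d=viewer.read_camera(n); cv2.imwrite(f"pics/{n}0.png",p); np.save(f"{n}0.npy",d)
    c=viewer.get_calibration(n); print(n,c)
E
```

```text
pics
{'t': 0.0, 'joints': array([-1.44558123e+00,  4.91529577e-01,  1.55947552e+00,  1.15680445e-05,
        1.09166189e+00, -1.05581369e-01]), 'qvel': array([ 1.21651141e-03, -7.05451514e-05,  7.85989750e-04,  1.45902610e-05,
        2.13397017e-03,  1.02943670e-03]), 'tau': array([-3.87632845e-04, -6.12645864e+01, -2.58184004e+01,  6.91613881e-02,
        4.81963798e-02, -9.89821251e-05]), 'eef_pos': array([ 142.98538912, -608.2557625 ,  291.67134508]), 'tcp_rot': array([-3.14052538e+00, -1.23421836e-04,  2.30791064e-01]), 'ft_force': array([-0.28392171, -0.27738808,  0.98042779]), 'moment': array([-0.00613228, -0.01906944,  0.00824573]), 'opening': 0.9981688873649183}
scene {'fx': 428.6557391030422, 'fy': 428.6557391030422, 'cx': 320.6767202606242, 'cy': 201.7261893335495, 'T': array([[ 7.21813893e-01,  3.94942347e-01, -5.68335506e-01,
         1.12206075e+03],
       [ 6.92085021e-01, -4.13969221e-01,  5.91310246e-01,
        -5.47419933e+02],
       [-1.73995056e-03, -8.20152441e-01, -5.72142418e-01,
         6.50345249e+02],
       [ 0.00000000e+00,  0.00000000e+00,  0.00000000e+00,
         1.00000000e+00]])}
top {'fx': 504.8893680256464, 'fy': 504.8893680256464, 'cx': 319.31118678969926, 'cy': 201.09196140605965, 'T': array([[-2.28743462e-02, -9.89113925e-01,  1.45363022e-01,
         3.77195308e+02],
       [-9.99652432e-01,  2.45355031e-02,  9.64490062e-03,
         5.36038263e+01],
       [-1.31064604e-02, -1.45091877e-01, -9.89331374e-01,
         1.18769904e+03],
       [ 0.00000000e+00,  0.00000000e+00,  0.00000000e+00,
         1.00000000e+00]])}
```

View pics/scene0.png

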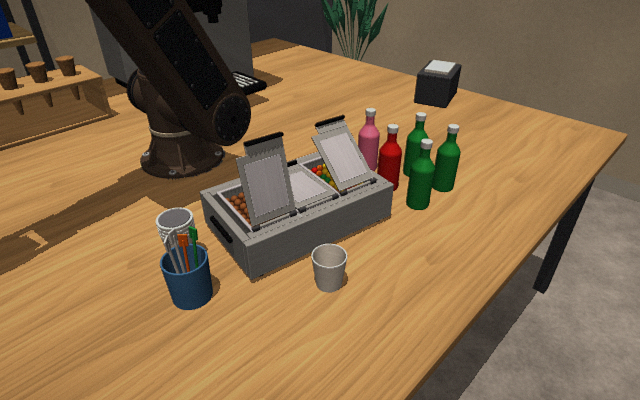

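View pics/top0.png

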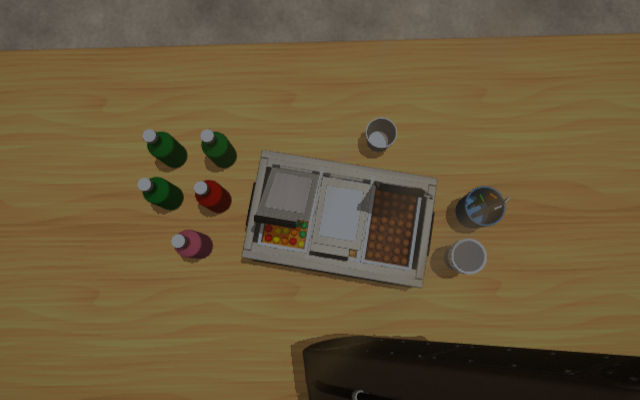

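```bash
cat > h.py <<'E'
import numpy as np,cv2
def cloud(d,c):
    v,u=np.mgrid[:d.shape[0],:d.shape[1]]
    P=np.stack([(u-c['cx'])/c['fx']*d,(v-c['cy'])/c['fy']*d,d],-1)
    return P@c['T'][:3,:3].T+c['T'][:3,3]
E
python3 - <<'E'
from cell import env,viewer,search_frame
from h import *
d=np.load("top0.npy");c=viewer.get_calibration("top");W=cloud(d,c)
ds=np.load("scene0.npy");cs=viewer.get_calibration("scene");S=cloud(ds,cs)
m=(abs(W[...,2]-105)<8)&(d>0)&(W[...,0]>330)
m=m.astype(np.uint8)
n,l,st,ce=cv2.connectedComponentsWithStats(m)
k=1+np.argmax(st[1:,4]);P=W[l==k]
r=cv2.minAreaRect(P[:,:2].astype(np.float32));print(r,cv2.boxPoints(r),np.median(P[:,2]))
for u,v in[(266,155),(434,182),(420,283),(246,258)]:print(u,v,W[v,u])
# pixel->plane z=105 corners
for u,v in[(264,151),(437,179),(422,287),(243,261)]:
    ray=c['T'][:3,:3]@np.array([(u-c['cx'])/c['fx'],(v-c['cy'])/c['fy'],1]);t=(105-c['T'][2,3])/ray[2];print(c['T'][:3,3]+t*ray)
for u,v in[(467,257),(483,205),(381,134),(210,195)]:print('obj',u,v,W[v,u])
p=cv2.imread("pics/top0.png")[130:310,220:450];cv2.imwrite("pics/tc.png",cv2.resize(p,None,fx=3.4,fy=3.3,interpolation=cv2.INTER_CUBIC)[:600,:800])
p=cv2.imread("pics/scene0.png")[110:290,190:410];cv2.imwrite("pics/sc.png",cv2.resize(p,None,fx=3.3,fy=3.3,interpolation=cv2.INTER_CUBIC))
for lab in("lid_nuts_edge","lid_candy_edge","lid_nuts_hinge","lid_candy_hinge","pan_candy","pan_nuts","pan_wafer"):
    for cam in("top","scene"):print(lab,cam,[(np.round(q['centre']),round(q['p'],2)) for q in search_frame(cam,lab)[:2]])
E
```

```text
((500.0747985839844, 20.270599365234375), (391.1318664550781, 240.25625610351562), 79.07794189453125) [[ 345.0681  -148.99173]
 [ 580.97235 -194.51392]
 [ 655.0815   189.53293]
 [ 419.17725  235.05511]] 106.42940526956045
266 155 [641.33282933 178.92735137 106.29803085]
434 182 [ 571.49124944 -185.3252675   107.92151632]
420 283 [ 356.31360498 -143.6468684   109.2426827 ]
246 258 [417.34240781 223.65993379 104.32328449]
[650.79230945 183.42051403 105.        ]
[ 578.47601386 -192.8444663   105.        ]
[ 347.81463447 -148.1988531   105.        ]
[411.09816976 229.97997636 105.        ]
obj 467 257 [ 408.19804533 -244.31018129  114.10401911]
obj 483 205 [ 532.08856566 -319.99659021    5.1688187 ]
obj 381 134 [710.42447224 -87.17125806   6.03581251]
obj 210 195 [549.23229944 293.00170881 143.55593941]
lid_nuts_edge top [(array([401., 190.]), 0.58), (array([393., 225.]), 0.17)]
lid_nuts_edge scene [(array([264., 177.]), 0.82), (array([338., 154.]), 0.69)]
lid_candy_edge top [(array([288., 198.]), 0.9)]
lid_candy_edge scene [(array([339., 154.]), 0.7)]
lid_nuts_hinge top [(array([400., 191.]), 0.92)]
lid_nuts_hinge scene [(array([265., 178.]), 0.74), (array([337., 161.]), 0.72)]
lid_candy_hinge top [(array([286., 199.]), 0.96), (array([395., 223.]), 0.21)]
lid_candy_hinge scene [(array([340., 153.]), 0.83)]
pan_candy top [(array([286., 208.]), 0.75)]
pan_candy scene [(array([337., 158.]), 0.96), (array([386., 157.]), 0.49)]
pan_nuts top [(array([394., 225.]), 0.86)]
pan_nuts scene [(array([260., 186.]), 0.81)]
pan_wafer top [(array([340., 216.]), 0.91)]
pan_wafer scene [(array([307., 190.]), 0.84)]
```

View pics/tc.png

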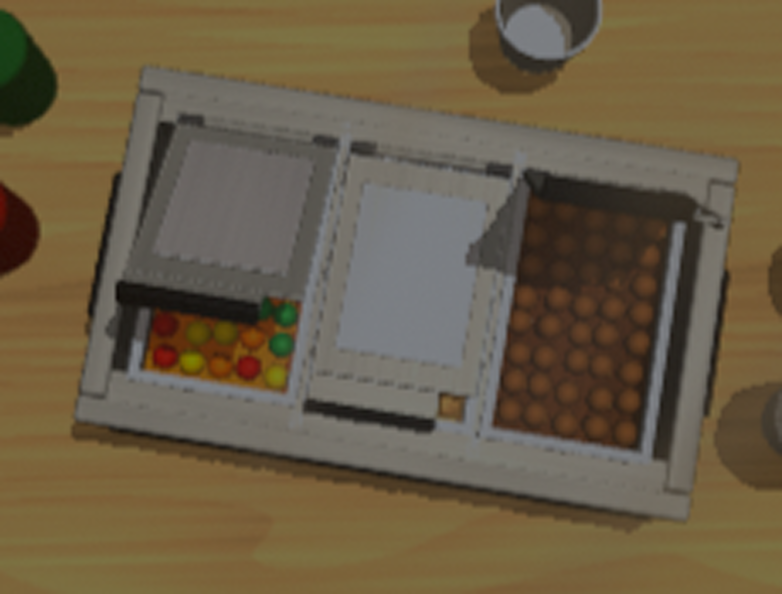

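View pics/sc.png

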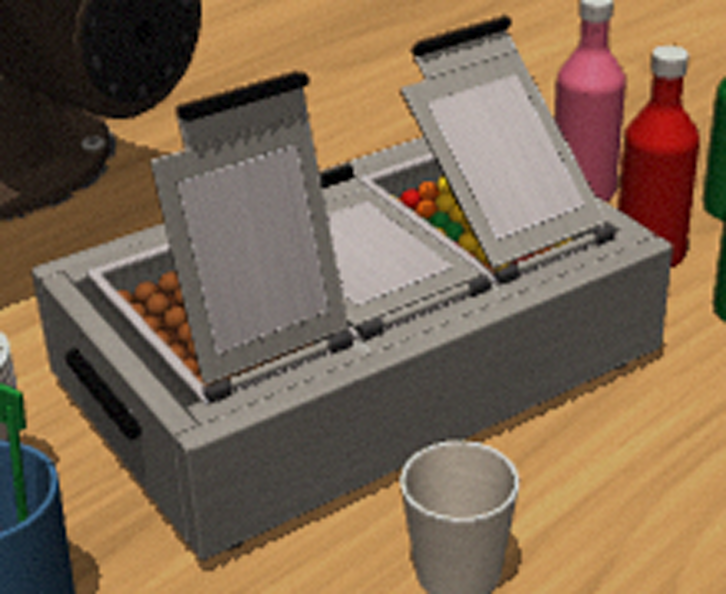

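```bash
cat >> h.py <<'E'
yaw=-0.191; O=np.array([499.5,19.5,0])
R=np.array([[np.cos(yaw),-np.sin(yaw),0],[np.sin(yaw),np.cos(yaw),0],[0,0,1]])
def toR(P): return (P-O)@R
def toW(p): return R@np.asarray(p,float)+O
def tilt(S,ok,yc):
    Q=toR(S);m=ok&(abs(Q[...,1]-yc)<45)&(Q[...,2]>135)&(Q[...,2]<300)&(abs(Q[...,0])<160)
    q=Q[m][:,[0,2]]-[86,111]; a=np.arctan2(q[:,1],-q[:,0]); rr=np.hypot(*q.T); s=(rr>60)&(rr<160)
    return m.sum(),np.median(a[s]),np.percentile(a[s],[10,90]),rr.max()
E
python3 - <<'E'
from cell import viewer
from h import *
d=np.load("top0.npy");W=cloud(d,viewer.get_calibration("top"))
ds=np.load("scene0.npy");S=cloud(ds,viewer.get_calibration("scene"))
for n,y in(("nuts",-112),("candy",112)):
    print(n,'scene',tilt(S,ds>0,y),'top',tilt(W,d>0,y),'hingeW',toW([86,y,111]))
Q=toR(W)
for n,y in(("nuts",-112),("candy",112),("wafer",0)):
    m=(abs(Q[...,1]-y)<40)&(abs(Q[...,0])<75)&(d>0);print(n,np.percentile(Q[m][:,2],[5,50,95]))
for u,v in[(210,195),(467,257),(483,205),(381,134)]:print('obj rail',Q[v,u])
m=(W[...,2]>120)&(d>0)&(Q[...,1]>180)&(Q[...,1]<260);print('bottles near',Q[m].min(0) if m.any() else None)
def tip(y,th,r=140): return toW([86-r*np.cos(th)+2*np.sin(th)+10,y,111+r*np.sin(th)+2*np.cos(th)])
for n,y in(("nuts",-112),("candy",112)):
  print(n,[(th,np.round(tip(y,th)+[0,0,78]),) for th in(1.5,1.2,.9,.6,.3,.15,0)])
E
```

```text
nuts scene (np.int64(3001), np.float64(1.3226263308363908), array([1.30635489, 1.34405244]), np.float64(177.20534293408394)) top (np.int64(349), np.float64(1.3261945852640487), array([1.3077253 , 1.33465272]), np.float64(182.52638708665506)) hingeW [ 562.67391001 -106.78957635  111.        ]
candy scene (np.int64(1849), np.float64(0.7077791480520521), array([0.68866697, 0.73085987]), np.float64(177.49475427288587)) top (np.int64(2143), np.float64(0.7257763360012985), array([0.70628614, 0.75415098]), np.float64(179.80261749325874)) hingeW [605.19825025 113.13695795 111.        ]
nuts [ 80.17868283  91.69917514 283.4710304 ]
candy [ 82.66826803 163.73026818 229.27923113]
wafer [111.04058718 114.87430676 118.22374428]
obj rail [ -3.0938726  277.96926859 143.55593941]
obj rail [ -39.55968107 -276.34559941  114.10401911]
obj rail [  96.4462447  -327.13616623    5.1688187 ]
obj rail [227.33934396 -64.68935747   6.03581251]
bottles near None
nuts [(1.5, array([ 565., -107.,  329.])), (1.2, array([525., -99., 320.])), (0.9, array([489., -92., 300.])), (0.6, array([460., -87., 270.])), (0.3, array([442., -83., 232.])), (0.15, array([437., -82., 212.])), (0, array([435., -82., 191.]))]
candy [(1.5, array([607., 113., 329.])), (1.2, array([567., 121., 320.])), (0.9, array([531., 127., 300.])), (0.6, array([503., 133., 270.])), (0.3, array([484., 137., 232.])), (0.15, array([479., 137., 212.])), (0, array([478., 138., 191.]))]
```

```bash
python3 -m inch '{"hand":[0,0,0,0],"delta_pos":[[0,0,-4],[0,0,-4],[0,0,-4],[0,0,0]],"turn":[0.14,0.14,0.142,0]}'
cat >> h.py <<'E'
def show(env):
    s=env.state();p=toR(s['eef_pos']);print('t',round(s['t'],2),'rail tip',np.round(p-[0,0,78],1),'yaw',s['tcp_rot'][2],'F',np.round(R.T@s['ft_force'],1),'open',round(s['opening'],3));return p
E
python3 -c "
from cell import env
from h import *
show(env)"
```

```text
t: 1.2
eef_pos: [143.1, -609.0, 418.0]
tcp_rot: [3.133, -0.003, -0.196]
ft_force: [0.6, 0.3, -0.2]
opening: 0.72
t 1.2 rail tip [-230.6 -684.7  340. ] yaw -0.19554539191111298 F [ 0.6  0.4 -0.2] open 0.72
```

```bash
python3 -m inch '{"hand":[0,0,0,0,0,0,0,0,0,0,0,0,0,0,0],"delta_pos":[[1.2,-2,0],[2.4,-4,0],[2.4,-4,0],[2.4,-4,0],[2.4,-4,0],[2.4,-4,0],[2.4,-4,0],[2.4,-4,0],[2.4,-4,0],[2.4,-4,0],[2.4,-4,0],[2.4,-4,0],[2.4,-4,0],[2.4,-4,0],[1.2,-2,0]],"turn":[0,0,0,0,0,0,0,0,0,0,0,0,0,0,0]}'
python3 -c "
from cell import env
from h import *
show(env)"
```

```text
t: 2.7
eef_pos: [580.9, -119.7, 411.4]
tcp_rot: [-3.141, 0.001, -0.188]
ft_force: [0.2, 0.5, 0.2]
opening: 0.005
t 2.7 rail tip [ 106.4 -121.2  333.4] yaw -0.18788808467056617 F [0.1 0.5 0.2] open 0.005
```

```bash
python3 -m inch '{"hand":[0,0,0,0,0],"delta_pos":[[-0.3,-0.3,0],[0,0,3],[0,0,3],[0,0,2.6],[0,0,0]],"turn":[0,0,0,0,0]}'
python3 - <<'E'
from cell import env,viewer
from h import *
show(env)
p,d=viewer.read_camera("scene");cv2.imwrite("pics/s1.png",p);S=cloud(d,viewer.get_calibration("scene"))
p,d=viewer.read_camera("wrist");cv2.imwrite("pics/w1.png",p)
E
```

```text
t: 3.2
eef_pos: [575.4, -119.3, 323.1]
tcp_rot: [-3.141, 0.006, -0.191]
ft_force: [0.2, -0.9, 0.2]
opening: 0.004
t 3.2 rail tip [ 100.9 -121.9  245.1] yaw -0.19121200221887347 F [ 0.4 -0.8  0.2] open 0.004
```

View pics/s1.png

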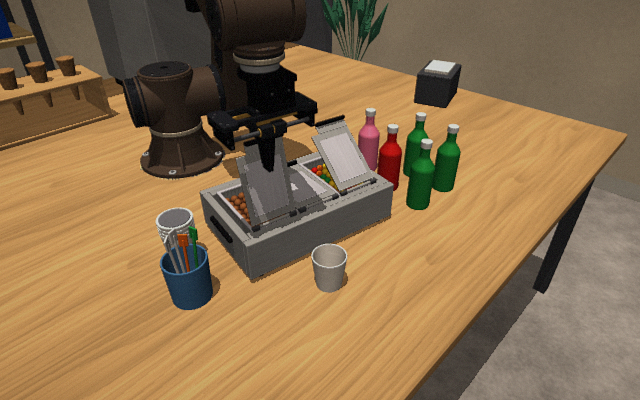

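View pics/w1.png

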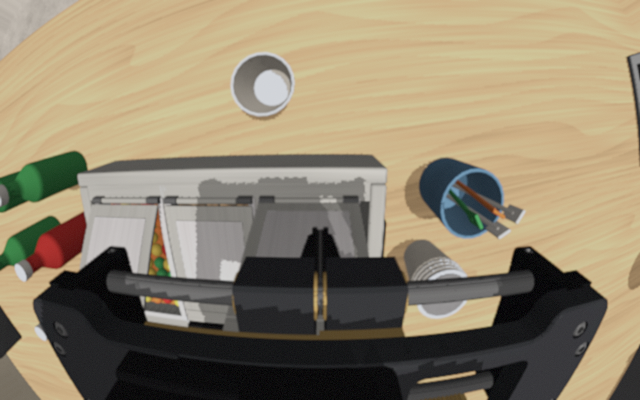

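```bash
python3 -m inch '{"hand":[0,0,0,0,0,0,0,0,0,0,0,0],"delta_pos":[[-0.5,-0.5,0],[-1,-0.4,0],[-1,0,0],[-0.5,0,0],[-0.5,0,0],[-0.5,0,0],[-0.5,0,0],[-0.5,0,0.1],[-0.5,0,0.1],[-0.5,0,0.2],[-0.5,0,0.2],[0,0,0]],"turn":[0,0,0,0,0,0,0,0,0,0,0,0]}'
python3 - <<'E'
from cell import env,viewer
from h import *
show(env)
p,d=viewer.read_camera("scene");cv2.imwrite("pics/s2.png",p);S=cloud(d,viewer.get_calibration("scene"))
Q=toR(S);m=(d>0)&(abs(Q[...,1]+112)<48)&(Q[...,2]>150)&(Q[...,2]<215)&(abs(Q[...,0])<160)&(abs(Q[...,1]+112)>20)
q=Q[m][:,[0,2]]-[86,111];print(np.percentile(np.arctan2(q[:,1],-q[:,0]),[10,50,90]))
E
```

```text
t: 4.5
eef_pos: [514.2, -97.6, 320.1]
tcp_rot: [3.142, 0.001, -0.191]
ft_force: [1.3, 0.1, -0.5]
opening: 0.003
t 4.5 rail tip [  36.7 -112.2  242.1] yaw -0.19121784837005418 F [ 1.2  0.3 -0.5] open 0.003
[1.11195901 1.13769548 1.16806482]
```

```bash
python3 -m inch '{"hand":[0,0,0,0,0,0,0,0,0,0,0,0,0,0,0,0,0,0,0],"delta_pos":[[-0.5,0,0.4],[-0.5,0,0.4],[-0.5,0,0.4],[-0.5,0,0.4],[-0.5,0,0.4],[-0.5,0,0.5],[-0.5,0,0.5],[-0.5,0,0.5],[-0.5,0,0.5],[-0.4,0,0.6],[-0.4,0,0.6],[-0.4,0,0.6],[-0.4,0,0.5],[-0.2,0,0.5],[-0.2,0,0.5],[-0.2,0,0.5],[-0.2,0,0.5],[-0.2,0,0.5],[0,0,0]],"turn":[0,0,0,0,0,0,0,0,0,0,0,0,0,0,0,0,0,0,0]}'
python3 - <<'E'
from cell import env,viewer
from h import *
show(env)
p,d=viewer.read_camera("scene");cv2.imwrite("pics/s3.png",p)
E
```

```text
t: 6.45
eef_pos: [444.8, -84.2, 231.6]
tcp_rot: [-3.142, 0.001, -0.191]
ft_force: [-0.6, 1.0, 0.8]
opening: 0.006
t 6.45 rail tip [ -34.  -112.2  153.6] yaw -0.19123544422649918 F [-0.7  0.9  0.8] open 0.006
```

View pics/s3.png

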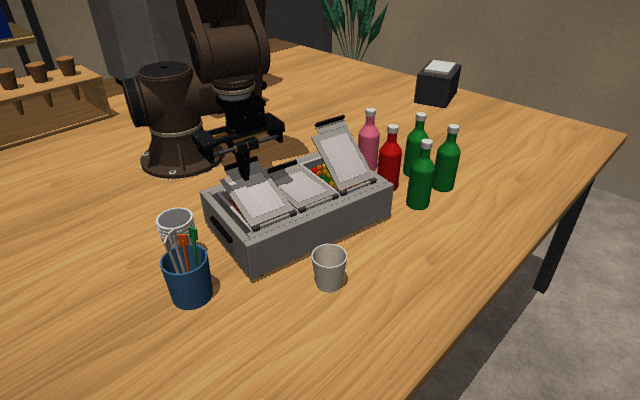

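```bash
python3 -m inch '{"hand":[0,0,0,0,0,0,0,0,0,0,0],"delta_pos":[[-0.2,0,0.4],[-0.2,0,0.4],[-0.2,0,0.4],[-0.1,0,0.4],[-0.1,0,0.4],[-0.1,0,0.4],[0,0,0.4],[0,0,0.4],[0,0,0.3],[0,0,0.3],[0,0,0]],"turn":[0,0,0,0,0,0,0,0,0,0,0]}'
python3 - <<'E'
from cell import env
from h import *
show(env)
E
python3 -m inch '{"hand":[0,0],"delta_pos":[[0,0,0.1],[0,0,0.1]],"turn":[0,0]}'
python3 -m inch '{"hand":[0,0],"delta_pos":[[0,0,0.1],[0,0,0]],"turn":[0,0]}'
```

```text
t: 7.6
eef_pos: [436.3, -82.6, 193.9]
tcp_rot: [3.142, 0.0, -0.191]
ft_force: [-0.9, -0.2, 1.2]
opening: 0.007
t 7.6 rail tip [ -42.7 -112.2  115.9] yaw -0.1913037618302882 F [-0.8 -0.4  1.2] open 0.007
t: 7.8
eef_pos: [436.3, -82.6, 192.3]
tcp_rot: [3.141, -0.0, -0.191]
ft_force: [0.0, 0.9, 0.1]
opening: 0.006
t: 8.0
eef_pos: [436.3, -82.6, 191.2]
tcp_rot: [3.142, -0.0, -0.191]
ft_force: [-0.6, 0.8, 0.4]
opening: 0.002
```

```bash
for i in 1 ; do python3 -m inch '{"hand":[0,0],"delta_pos":[[0,0,0.1],[0,0,0]],"turn":[0,0]}'; done
python3 -m inch '{"hand":[0,0],"delta_pos":[[0,0,0.1],[0,0,0]],"turn":[0,0]}'
```

```text
t: 8.2
eef_pos: [436.3, -82.6, 190.2]
tcp_rot: [3.142, -0.0, -0.191]
ft_force: [0.1, 0.1, -0.5]
opening: 0.006
t: 8.4
eef_pos: [436.3, -82.6, 189.2]
tcp_rot: [3.141, -0.0, -0.191]
ft_force: [-0.8, 0.1, 2.4]
opening: 0.006
```

```bash
python3 -m inch '{"hand":[0,0],"delta_pos":[[0,0,0.1],[0,0,0]],"turn":[0,0]}'
python3 - <<'E'
from cell import env,viewer
from h import *
show(env)
p,d=viewer.read_camera("scene");cv2.imwrite("pics/s4.png",cv2.resize(p[110:290,190:410],None,fx=3.3,fy=3.3))
Q=toR(cloud(d,viewer.get_calibration("scene")))
for n,y in(("nuts",-112),("wafer",0)):
  for x in(60,30,0,-20):
    m=(d>0)&(abs(Q[...,1]-y)<40)&(abs(Q[...,1]-y)>18)&(abs(Q[...,0]-x)<8)&(Q[...,2]<140);print(n,x,m.sum(),np.median(Q[m][:,2]))
E
```

```text
t: 8.6
eef_pos: [436.3, -82.6, 188.2]
tcp_rot: [3.141, -0.0, -0.191]
ft_force: [-0.3, 0.5, 4.4]
opening: 0.004
t 8.6 rail tip [ -42.7 -112.2  110.2] yaw -0.19114942811188684 F [-0.4  0.4  4.4] open 0.004
nuts 60 103 113.31893708592577
nuts 30 87 112.83383133562529
nuts 0 82 112.76329479089407
nuts -20 78 112.27277778437127
wafer 60 88 113.46226678513545
wafer 30 73 114.37156338751595
wafer 0 70 113.77908982479556
wafer -20 68 114.16560052075141
```

View pics/s4.png

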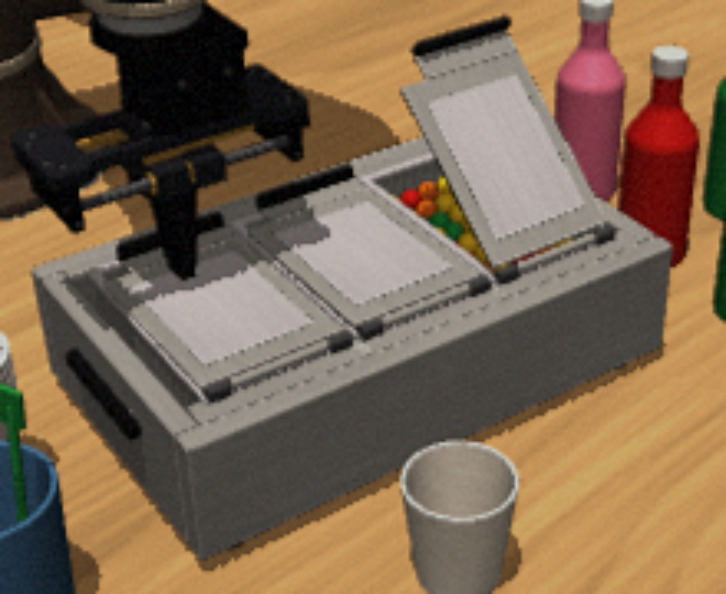

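```bash
python3 -m inch '{"hand":[0,0],"delta_pos":[[0,0,0.1],[0,0,0]],"turn":[0,0]}'
python3 -m inch '{"hand":[0,0,0,0,0,0,0,0,0,0,0,0,0,0],"delta_pos":[[0,0,-0.3],[0,0,-1],[0,0,-3],[0,0,-4],[0,0,-4],[0,0,-4],[1,-3,-1],[1,-4,0],[1,-4,0],[0.8,-4,0],[0,-4,0],[0,-2.4,0],[0,-1,0],[0,0,0]],"turn":[0,0,0,0,0,0,0,0,0,0,0,0,0,0]}'
python3 - <<'E'
from cell import env,viewer
from h import *
show(env)
p,d=viewer.read_camera("scene")
Q=toR(cloud(d,viewer.get_calibration("scene")))
for n,y in(("nuts",-112),("wafer",0)):
  for x in(60,30,0,-20,-50):
    m=(d>0)&(abs(Q[...,1]-y)<40)&(abs(Q[...,0]-x)<8)&(Q[...,2]<140);print(n,x,m.sum(),np.median(Q[m][:,2]))
E
```

```text
t: 8.85
eef_pos: [436.3, -82.6, 187.3]
tcp_rot: [3.141, -0.0, -0.191]
ft_force: [-0.8, 1.0, 5.6]
opening: 0.003
t: 10.25
eef_pos: [516.0, 130.8, 360.4]
tcp_rot: [3.141, 0.0, -0.19]
ft_force: [-0.7, -0.1, 0.4]
opening: 0.007
t 10.25 rail tip [ -4.9 112.4 282.4] yaw -0.18956534164198202 F [-0.7 -0.3  0.4] open 0.007
nuts 60 189 113.37026604640471
nuts 30 166 113.73580146722935
nuts 0 148 113.40382967241334
nuts -20 141 113.15467696067094
nuts -50 111 112.16352093909086
wafer 60 160 113.34321886883708
wafer 30 134 114.14659660580236
wafer 0 132 114.0304994035892
wafer -20 126 114.1141932872938
wafer -50 105 113.41842006426884
```

```bash
python3 -m inch '{"hand":[0,0,0,0,0,0,0,0,0,0,0,0,0,0,0,0,0,0],"delta_pos":[[0,0,3],[0,0,2],[0,0,1],[0,0,0.5],[0,0,0.5],[0,0,0.5],[-0.4,0,0.5],[-0.4,0,0.5],[-0.4,0,0.5],[-0.4,0,0.5],[-0.4,0,0.5],[-0.2,0,0.5],[-0.2,0,0.5],[-0.2,0,0.5],[-0.2,0,0.5],[-0.2,0,0.4],[-0.1,0,0.4],[0,0,0]],"turn":[0,0,0,0,0,0,0,0,0,0,0,0,0,0,0,0,0,0]}'
python3 - <<'E'
from cell import env,viewer
from h import *
show(env)
p,d=viewer.read_camera("scene");cv2.imwrite("pics/s5.png",cv2.resize(p[80:290,190:430],None,fx=2.8,fy=2.8))
E
```

```text
t: 12.1
eef_pos: [485.5, 136.0, 231.7]
tcp_rot: [3.141, 0.001, -0.191]
ft_force: [-0.3, -0.9, 0.4]
opening: 0.004
t 12.1 rail tip [-35.9 111.7 153.7] yaw -0.1911066406919133 F [-0.2 -0.9  0.4] open 0.004
```

View pics/s5.png

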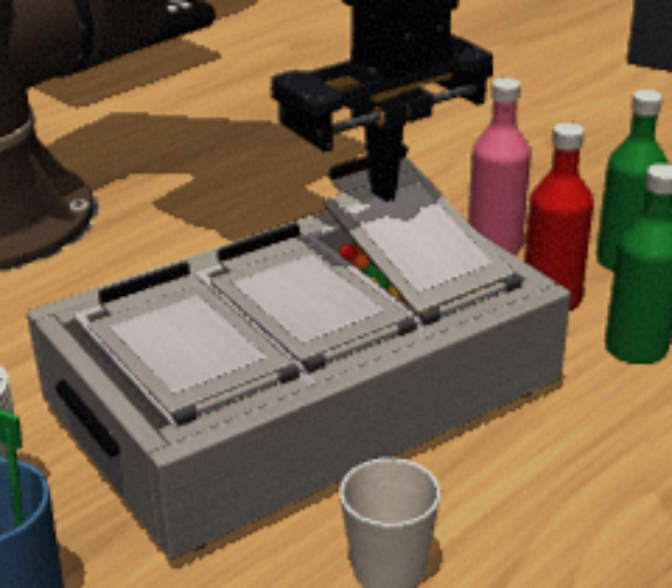

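Candy lid is at about 0.3 rad under the fingertip, nuts and wafer lids flat, and the bottles are clear of the gripper. I'm continuing the press.

```bash
python3 -m inch '{"hand":[0,0,0,0,0,0,0,0,0,0,0,0],"delta_pos":[[-0.2,0,0.4],[-0.2,0,0.4],[-0.1,0,0.4],[-0.1,0,0.4],[-0.1,0,0.4],[0,0,0.4],[0,0,0.4],[0,0,0.4],[0,0,0.3],[0,0,0.3],[0,0,0.3],[0,0,0]],"turn":[0,0,0,0,0,0,0,0,0,0,0,0]}'
python3 -m inch '{"hand":[0,0],"delta_pos":[[0,0,0.1],[0,0,0]],"turn":[0,0]}'
python3 -m inch '{"hand":[0,0],"delta_pos":[[0,0,0.1],[0,0,0]],"turn":[0,0]}'
```

```text
t: 13.35
eef_pos: [478.8, 137.3, 190.9]
tcp_rot: [3.141, 0.0, -0.191]
ft_force: [-0.9, 0.7, 0.2]
opening: 0.003
t: 13.55
eef_pos: [478.9, 137.3, 190.2]
tcp_rot: [3.142, -0.0, -0.191]
ft_force: [-0.9, 0.5, 0.1]
opening: 0.005
t: 13.75
eef_pos: [478.9, 137.3, 189.3]
tcp_rot: [-3.142, -0.0, -0.191]
ft_force: [0.3, -0.1, 1.4]
opening: 0.004
```

```bash
python3 -m inch '{"hand":[0,0,0],"delta_pos":[[0,0,0.1],[0,0,0.1],[0,0,0]],"turn":[0,0,0]}'
python3 -m inch '{"hand":[0,0,0],"delta_pos":[[0,0,0.05],[0,0,0],[0,0,0]],"turn":[0,0,0]}'
```

```text
t: 14.05
eef_pos: [478.9, 137.4, 187.3]
tcp_rot: [-3.142, -0.0, -0.191]
ft_force: [-1.0, -0.0, 5.6]
opening: 0.002
t: 14.35
eef_pos: [478.9, 137.3, 186.9]
tcp_rot: [-3.141, -0.001, -0.191]
ft_force: [-1.8, -0.2, 6.8]
opening: 0.005
```

Firmly seated at about 7 N. I'll lift clear and check.

```bash
python3 -m inch '{"hand":[0,0,0,0,0,0,0,0],"delta_pos":[[0,0,-0.3],[0,0,-1],[0,0,-3],[0,0,-4],[0,0,-4],[0,0,-4],[0,0,-3],[0,0,0]],"turn":[0,0,0,0,0,0,0,0]}'
python3 - <<'E'
from cell import env,viewer
from h import *
show(env)
W0=cloud(np.load("scene0.npy"),viewer.get_calibration("scene"))
p,d=viewer.read_camera("scene");cv2.imwrite("pics/s6.png",p)
Q=toR(cloud(d,viewer.get_calibration("scene")))
for n,y in(("nuts",-112),("wafer",0),("candy",112)):
  r=[]
  for x in(70,40,0,-30,-60):
    m=(d>0)&(abs(Q[...,1]-y)<40)&(abs(Q[...,0]-x)<8)&(Q[...,2]<140);r.append(round(float(np.median(Q[m][:,2])),1))
  print(n,r)
a=cv2.imread("pics/scene0.png")
for nm,b in(("crock",(160,220,55,90)),("cup",(305,240,50,55)),("red",(378,122,26,70)),("stack",(155,205,40,25))):
  x,y,w,h=b; res=cv2.matchTemplate(p[y-12:y+h+12,x-12:x+w+12],a[y:y+h,x:x+w],cv2.TM_CCOEFF_NORMED);_,v,_,l=cv2.minMaxLoc(res);print(nm,'shift',l[0]-12,l[1]-12,round(v,3))
E
```

```text
t: 15.15
eef_pos: [479.3, 137.4, 384.0]
tcp_rot: [-3.139, -0.007, -0.191]
ft_force: [0.4, 0.2, -0.7]
opening: 0.003
t 15.15 rail tip [-42.3 112.  306. ] yaw -0.19110483869676664 F [ 0.4  0.2 -0.7] open 0.003
nuts [112.7, 113.8, 113.4, 113.2, 111.6]
wafer [112.8, 114.2, 114.0, 114.0, 112.7]
candy [112.9, 113.8, 113.2, 112.9, 111.4]
crock shift 0 0 0.997
cup shift 0 0 0.995
red shift 0 0 0.996
stack shift 0 0 0.899
```

View pics/s6.png

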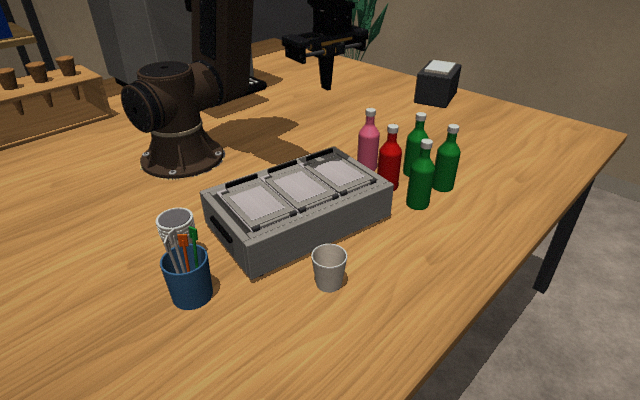

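All three lids are level, the objects haven't moved, and the robot is clear.

```bash
python3 -c "
from cell import ticket
print(ticket.job_done())"
```

```text
the job is handed in; nothing more can be done
None
```

Both open lids are now shut, and I handed the job in at about 15 s of the 48 s allowed. I pushed the nuts lid down from about 1.33 rad and the candy lid from about 0.71 rad with the closed fingertips. The last stretch went at 3–4 mm per 0.1 s and then 1 mm steps, finishing with a press of 6–7 N on each.

**Lids:** In the last depth check, all three lids were level at 111–114 mm above the counter. The nuts and candy lids match the wafer lid, which I never touched, to within about 1.5 mm.

**Surroundings:** The bottle, cup and spoon crock showed no shift in the scene picture. The cup stack also matched at zero shift, but with a lower score (0.90, against at least 0.995 for the others); I put that down to changed lighting and did not check it further.

**Robot:** The fingertips ended about 190 mm above the lids, touching nothing. No check failed.

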